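# Close the overfilled parts tub

### The job

The lid of the round white parts tub cannot seat because one of the things in the tub stands above the blue fill line. Take that thing out and set it down on the worktop clear of the tub, leave the other thing inside, and then put the grey lid on the tub so that it sits fully home and level, and let go.

Things in the scene. Friction and masses are not known exactly. Their poses are not given: they have to be found in the camera images.
- tub: Round open white plastic parts tub, fixed to the worktop: outer diameter 168 mm, inner 160, floor 4 thick, rim 50 above the worktop, blue fill line inside at 40. Origin: centre of its underside, on the worktop; z up. A red bulb and a small stopper stand in it, on opposite sides of its middle. Beside it, away from the lid (same x, 0.15 to 0.20 m off along y), the worktop is bare.
- lid_knob (a point): Middle of the black knob (26 mm diameter, upright; its top 14 mm above this point) of the loose round grey lid, 0.15 kg, lying knob up on the other side of y = 0 from the tub. z: lid's up axis. Below this point: flange top 21 mm (184 diameter), flange underside 26, plug underside 34 (144 diameter, tapered; drops into the tub). When home the flange rests on the rim, this point 76 mm above the worktop.
- bulb_center (a point): Centre of the red rubber pipette bulb in the tub: roundish, 58 mm wide, 56 high, 35 g, firm, with a small flat foot. It stands on the tub's floor 15 to 30 mm off the tub's middle, its top 60 mm above the worktop. (Another such bulb at the back of the worktop has no part in this.)
- stopper_center (a point): Centre of the small brown-red rubber stopper in the tub, 25 mm diameter, 26 high, standing on the tub's floor; its top is 30 mm above the worktop.
Not all that is in view belongs to the job. Of the things that look like the part that bears stopper_center, the smaller one is meant.

How it is judged (in metres and radians):
On the way, in this order (a step that is already met when the one before it is completed fails the run):
1. the bulb is out of the tub, down on the worktop (horizontal distance between bulb_center and tub above 0.115 m and height (world z) of bulb_center between 0.015 and 0.045 m), for 0.2 s.
2. the lid is seated on the tub (horizontal distance between lid_knob and tub below 0.015 m and z of lid_knob in the frame of tub between 0.071 and 0.08 m and angle between lid_knob's own z axis and vertical below 0.06 rad), for 0.2 s.
At the end, for the whole second after the job is handed in: The lid is home on the tub: its knob within 15 mm of the tub's axis, its height within 5 mm of the seated height, tilted less than 3.4 degrees. The stopper is still inside the tub. The bulb rests on the worktop, its centre at least 115 mm from the tub's axis and 15 to 45 mm above the worktop (all of step 1 and all of step 2 and horizontal distance between stopper_center and tub below 0.08 m and height (world z) of stopper_center below 0.04 m); the robot touches nothing.
It also fails if it takes over 64 s, if anything falls off the work surface, if the arm or the gripper's body presses on something with over 40 N, if the wrist force passes 120 N, or if a joint passes its speed limit or range.

### The arm

A 6-joint arm with a two-finger parallel gripper is mounted at the origin on a cart in front of the work surface, level with it; the furniture and walls round the work are solid. World frame = base frame: x ahead of the robot, y to its left, z up, the work surface at z = 0. Lengths are in m, angles in degrees, forces in N, time in s.
With the tool pointing down it reaches from about 0.25 to 0.725 m from the base axis. Payload 9.7 kg.
Tool frame: the origin (TCP) lies at the very end of the fingers, on their centre line; the grasp point (between the pads) lies 19 mm behind it; z points along the fingers, y is the direction in which the jaws open and shut (so a half turn about z gives the same grasp; the last joint's range is limited). The gripper opens to 85 mm and grips with 20 to 120 N. Pads are 22 mm wide; open, the fingers measure 114 mm over their backs; the gripper's body (76 mm by 85 mm) begins 54 mm behind the grasp point. The pads swing forward as they close: fully open they stand 13 mm farther back than shut.
Start: joints at [67.666, 4.979, 10.078, 95.1, 0, 90], TCP at [0.209, 0.509, 0.231] pointing down, gripper open.
Joint ranges: [-179.16, 179.16], [-48.56, 103.87], [-65.8, 70.77], [-126.05, 130.52], [-82.76, 87.17], [-180, 180]. Speed limits (degrees/s): [127.2, 127.2, 147.25, 180, 180, 180].

### API

Orientations are given as [roll, pitch, yaw] about the fixed x, y, z axes, in that order (R = Rz(yaw) Ry(pitch) Rx(roll)).
In Python, from workcell import bot gives the robot as it stands. The module is installed in compiled form; this text tells all that it offers.
- The arm moves only by the tool arm_command, never from a script. Its argument "increments" is a list of rows, each a list of 7 numbers: the gripper command: -1 is fully open, 1 is shut, values between are in proportion, then the shift along the tool's x, y, z in cm, then the turn, a rotation vector about the tool's x, y, z in degrees. In form: [[gripper, x, y, z, rx, ry, rz], ...]. A call has 1 to 10 rows; each row shifts and turns the commanded pose from where the row before left it, along the tool's axes as they then stand; what a row does not reach is not made up. A row lasts 1/8 s, in which the tool goes at most 62.5 mm and 10.7 degrees, less where a joint would pass 70% of its speed; a pose out of reach is approached as far as the arm can. A call is refused whole if a number of a shift passes 6.25 or a number of a turn 10.7, either way. A call with a gripper value outside its range is refused whole. The fingers move at their own pace and stop on an object; "grip_force" is the grip in N (left out, the last holds). Time passes only in rows, so rows that do not move let the fingers close. It gives the time, the measured TCP pose, the force and the opening at its end, in the units of the state.
- bot.get_obs(): the state, without advancing time (a new reading comes with each control period).
- bot.camera(name): name is "scene" or "top" or "wrist"; returns a dict with "color" (480x640x3 uint8, red, green, blue), "fx", "fy", "cx", "cy" (pixels), "origin" and "attitude" of the camera in the world. Camera axes: x right, y up, looking along -z (the intrinsics and any distortion apply to the point x, -y, -z); pixel columns grow to the right and rows downward; lengths in m; the calibration is good to about 2 mm. A picture is of the moment at which its call begins. There is no depth.
- bot.job_done(): hands the job in, once; it reports no verdict.
The state is a dict: "time": time; "q": joint angles; "qd": joint speeds; "joint_efforts": joint torques, N m; "ee_pos": TCP position; "tcp_rot": TCP orientation; "wrist_force": force on the tool from outside, world axes, zero at the start; "torque": the same for the moment, N m; "opening": finger opening in m.
Only numpy, scipy, OpenCV 4.12 (cv2) and the standard library are available. Lean on these libraries where they do the work, as an engineer would, in place of code of your own. Each camera call takes 0.05 s, during which the arm holds its last target. There are 200 camera calls.

## Working session

There is one attempt and no reset: what is moved stays moved. The work goes in short steps, Python scripts to look and compute and a tool call to move; the robot and the scene stay as the last step left them, time stands still between calls to the robot, and variables do not carry over. Pictures are saved under pics/ and viewed, about 8 in all and at most 12, crops included, and the job is handed in when it is done.

Besides the shell and the picture viewer there is one more tool, called after "Request:" as name(argument=value, ...), one argument or row to a line, values as JSON. arm_command: Moves the arm, as the interface text tells. Its arguments: {"type":"object","properties":{"increments":{"type":"array"},"grip_force":{"type":"number"}},"required":["increments"]}

```bash
mkdir -p pics; python3 - <<'E'
from workcell import bot
import cv2,numpy as np
o=bot.get_obs();print({k:np.round(v,3) for k,v in o.items()})
for n in("scene","top"):
    c=bot.camera(n);cv2.imwrite(f"pics/{n}0.png",c["color"][...,::-1])
    print({k:v for k,v in c.items() if k!="color"})
a=cv2.imread("pics/top0.png")
E
```

```text
{'time': np.float64(0.0), 'q': array([6.7665e+01, 5.0120e+00, 1.0036e+01, 9.5098e+01, 1.0000e-03,
       8.9999e+01]), 'qd': array([ 0.059,  0.202, -0.116,  0.006, -0.057,  0.013]), 'joint_efforts': array([ 1.0000e-03, -5.2039e+01,  4.6480e+01,  1.6000e-02,  0.0000e+00,
       -0.0000e+00]), 'ee_pos': array([0.209, 0.509, 0.231]), 'tcp_rot': array([-1.79927e+02, -1.00000e-03,  1.57666e+02]), 'wrist_force': array([-0.364,  0.263, -0.783]), 'torque': array([ 0.026,  0.057, -0.031]), 'opening': np.float64(0.086)}
{'fx': 573.1944631494677, 'fy': 573.1944631494677, 'cx': 330.6377171024492, 'cy': 239.3440870662454, 'origin': array([-0.00366271, -0.34676066,  0.56515802]), 'attitude': array([ 51.86063046,   0.91911081, -57.85366026])}
{'fx': 441.80034307852463, 'fy': 441.80034307852463, 'cx': 315.1227089590488, 'cy': 241.7382854163333, 'origin': array([0.51815916, 0.01686683, 0.89059143]), 'attitude': array([  2.91883254,  -0.38293873, -91.46811162])}
```

View pics/top0.png

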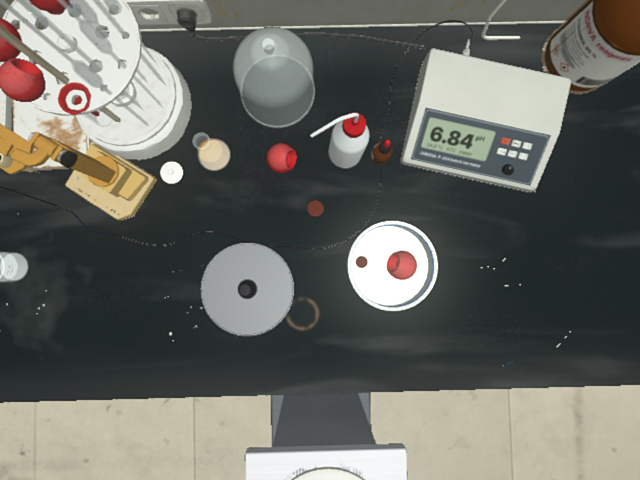

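View pics/scene0.png

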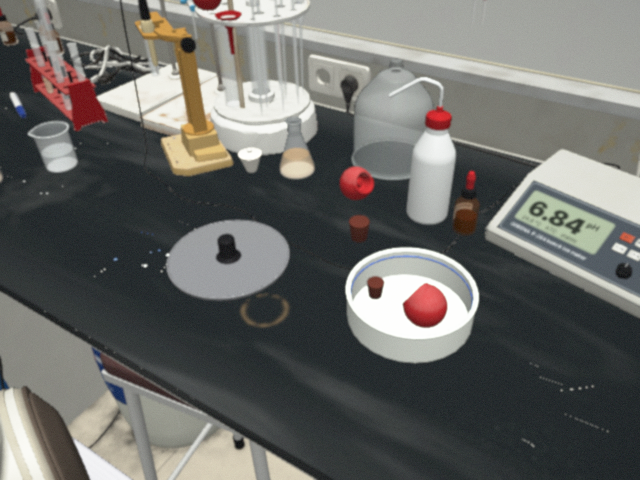

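Top view: tub centre is near (392,266), the lid knob near (247,289). 
Bulbs: (402,265) in the tub, (282,158) at the back. The one in the tub is meant. 
Stoppers: (361,262) small in the tub, (316,208) larger on the bench. The one in the tub is meant, and it stays where it is. 
I'll measure these and check an enlarged crop.

```bash
cat > h.py <<'E'
import numpy as np,cv2
from scipy.spatial.transform import Rotation as R
def ray(c,u,v):
    d=np.array([(u-c["cx"])/c["fx"],-(v-c["cy"])/c["fy"],-1.])
    return np.array(c["origin"]),R.from_euler("xyz",c["attitude"],degrees=True).as_matrix()@d
def onz(c,u,v,z):
    o,d=ray(c,u,v);return (o+d*(z-o[2])/d[2])[:2]
def meet(a,pa,b,pb):
    o1,d1=ray(a,*pa);o2,d2=ray(b,*pb)
    s=np.linalg.lstsq(np.c_[d1,-d2],o2-o1,rcond=None)[0]
    p,q=o1+d1*s[0],o2+d2*s[1];return (p+q)/2,np.linalg.norm(p-q)
def blob(m,u,v,r):
    k=np.zeros_like(m);cv2.circle(k,(u,v),r,255,-1);m=cv2.bitwise_and(m,k)
    return max(cv2.findContours(m,0,cv2.CHAIN_APPROX_NONE)[0],key=cv2.contourArea)
def fitcirc(c,ct,z):
    p=np.array([onz(c,*q,z) for q in ct.reshape(-1,2)])
    A=np.c_[2*p,np.ones(len(p))];s=np.linalg.lstsq(A,(p**2).sum(1),rcond=None)[0]
    return s[:2],np.sqrt(s[2]+s[0]**2+s[1]**2)
E
python3 - <<'E'
from h import *
from workcell import bot
t=bot.camera("top");s=bot.camera("scene")
it=t["color"];is_=s["color"]
def red(i):
    h=cv2.cvtColor(i,cv2.COLOR_RGB2HSV);return ((((h[...,0]<12)|(h[...,0]>168))&(h[...,1]>90)&(h[...,2]>40))*255).astype(np.uint8)
g=cv2.cvtColor(it,cv2.COLOR_RGB2GRAY)
# tub outer
ct=blob((g>110).astype(np.uint8)*255,392,266,55)
# outer rim hull
print("tub",[fitcirc(t,cv2.convexHull(ct),.05)],cv2.boundingRect(ct))
h=cv2.cvtColor(it,cv2.COLOR_RGB2HSV)
ct=blob(((g>90)).astype(np.uint8)*255,247,289,55)
print("lid flange",fitcirc(t,cv2.convexHull(ct),.013),cv2.boundingRect(ct))
k=blob((g<60).astype(np.uint8)*255,247,289,20);print("knob",cv2.minEnclosingCircle(k),onz(t,*cv2.minEnclosingCircle(k)[0],.04))
b=blob(red(it),402,265,22);bc,r=cv2.minEnclosingCircle(b);print("bulb top",bc,r,cv2.boundingRect(b),onz(t,*bc,.032))
b2=blob(red(is_),427,305,35);b2c,r=cv2.minEnclosingCircle(b2);print("bulb sc",b2c,r,cv2.boundingRect(b2),onz(s,*b2c,.032),meet(t,bc,s,b2c))
for n,u,v in(("small",361,262),("big",316,208)):
    q=blob(red(it),u,v,12);c,r=cv2.minEnclosingCircle(q);print(n,c,r,onz(t,*c,.03))
a=cv2.resize(it[200:330,310:450],None,fx=4,fy=4,interpolation=2);b=cv2.resize(is_[235:365,340:485],None,fx=4,fy=4,interpolation=2)
cv2.imwrite("pics/crop.png",cv2.resize(np.hstack([a,b]),(800,366))[...,::-1])
E
```

```text
tub [(array([ 0.51251474, -0.13554518]), np.float64(0.08636088513573799))] (347, 220, 91, 91)
lid flange (array([0.47317908, 0.14688008]), np.float64(0.09201614674540678)) (200, 243, 94, 93)
knob ((246.89285278320312, 288.5408020019531), 9.011871337890625) [0.47493634 0.14302797]
bulb top (401.362060546875, 265.0) 14.672157287597656 (387, 251, 30, 28) [ 0.51229143 -0.15636935]
bulb sc (425.0938415527344, 305.2300720214844) 21.428159713745117 (404, 284, 43, 43) [ 0.51217767 -0.15855019] (array([ 0.51272422, -0.15741349,  0.03082484]), np.float64(0.0018122828620190197))
small (361.3333435058594, 261.5) 5.069061756134033 [ 0.52108103 -0.07898468]
big (314.8809509277344, 207.88095092773438) 8.39112663269043 [0.62825126 0.00876507]
```

View pics/crop.png

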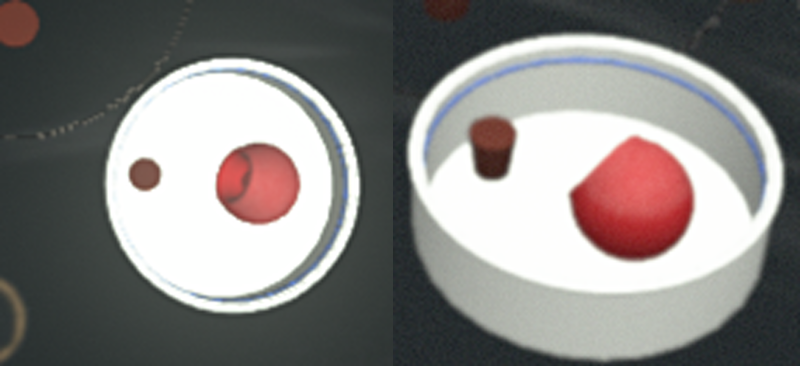

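The crop confirms it. The red bulb stands in the tub with its cut mouth facing the stopper, so I'll grip it across world x. The small stopper is on the +y side. First I turn the tool to yaw 90, which makes tool x = world +y, tool y = world +x and tool z = down.

Request:
arm_command(
  increments=[
    [-1,0,0,0,0,0,9.67],
    [-1,0,0,0,0,0,9.67],
    [-1,0,0,0,0,0,9.67],
    [-1,0,0,0,0,0,9.67],
    [-1,0,0,0,0,0,9.67],
    [-1,0,0,0,0,0,9.67],
    [-1,0,0,0,0,0,9.67],
    [-1,-4,2,0,0,0,0],
    [-1,-5,2.5,0,0,0,0],
  ],
  grip_force=25,
)

```text
time: 1.32
ee_pos: [0.254, 0.418, 0.2306]
tcp_rot: [-180.0, 0.0, 90.1]
wrist_force: [1.8, 0.7, -0.5]
opening: 0.0856
```

Request:
arm_command(
  increments=[
    [-1,-4.5,3.5,0,0,0,0],
    [-1,-4.5,3.5,0,0,0,0],
    [-1,-4.5,3.5,0,0,0,0],
    [-1,-4.5,3.5,0,0,0,0],
    [-1,-4.5,3.5,0,0,0,0],
    [-1,-4.5,3.5,0,0,0,0],
    [-1,0,0,0,0,0,0],
    [-1,0,0,0,0,0,0],
  ],
)

```text
time: 2.33
ee_pos: [0.4637, 0.1486, 0.2311]
tcp_rot: [-180.0, -0.0, 89.9]
wrist_force: [0.2, 0.1, 0.1]
opening: 0.0854
```

```bash
python3 - <<'E'
from h import *
from workcell import bot
w=bot.camera("wrist");cv2.imwrite("pics/w1.png",w["color"][...,::-1])
print({k:v for k,v in w.items() if k!="color"},bot.get_obs()["ee_pos"])
E
```

```text
{'fx': 336.7918761974252, 'fy': 336.7918761974252, 'cx': 322.64407658284364, 'cy': 232.53371618524807, 'origin': array([0.46358641, 0.22897428, 0.37414409]), 'attitude': array([-18.24476978,   0.02769599,  -0.11013434])} [0.46341457 0.14916631 0.23124724]
```

View pics/w1.png

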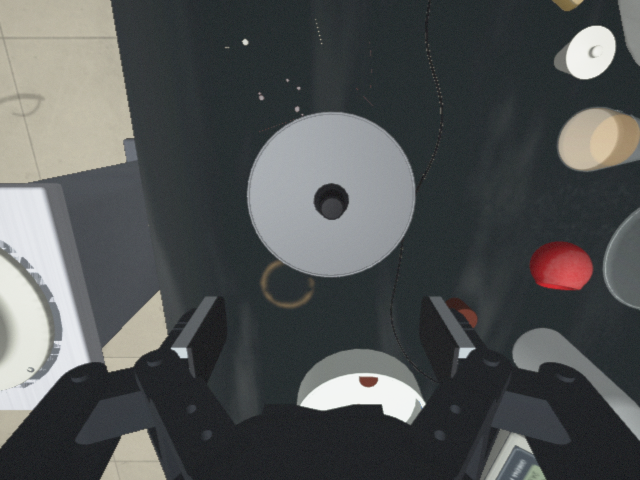

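Wrist view: lid disc at (331,194), knob at (331,202), tub at the bottom (362,400). Fitting the lid from this view.

```bash
python3 - <<'E'
from h import *
from workcell import bot
w=bot.camera("wrist");g=cv2.cvtColor(w["color"],cv2.COLOR_RGB2GRAY)
ct=blob((g>100).astype(np.uint8)*255,331,194,95);print(cv2.boundingRect(ct),fitcirc(w,cv2.convexHull(ct),.013))
h=cv2.cvtColor(w["color"],cv2.COLOR_RGB2HSV)
k=blob((g<100).astype(np.uint8)*255,331,202,26);print(cv2.boundingRect(k))
x,y,ww,hh=cv2.boundingRect(k)
print("knob col centre", onz(w,x+ww/2,y+hh/2,.034), g[175:225:3,331])
# knob top disc: slightly lighter, bottom part
top=blob(((g>45)&(g<90)).astype(np.uint8)*255,331,207,16);print(cv2.minEnclosingCircle(top),onz(w,*cv2.minEnclosingCircle(top)[0],.048))
E
```

```text
(247, 112, 168, 166) (array([0.47214499, 0.14683842]), np.float64(0.09175536131303241))
(314, 184, 35, 36)
knob col centre [0.47223462 0.1505588 ] [164 166 165  59  37  33  30  31  65  67  67  62  64  64  64 104 163]
((331.5, 208.0), 15.53232479095459) [0.47190959 0.14769643]
```

Request:
arm_command(
  increments=[
    [-1,-5.0,0.8,0,0,0,0],
    [-1,-5.0,0.8,0,0,0,0],
    [-1,-5.0,0.8,0,0,0,0],
    [-1,-5.0,0.8,0,0,0,0],
    [-1,-5.0,0.8,0,0,0,0],
    [-1,-5.5,0.8,0,0,0,0],
    [-1,0,0,0,0,0,0],
    [-1,0,0,0,0,0,0],
  ],
)

```text
time: 3.42
ee_pos: [0.5117, -0.1552, 0.2313]
tcp_rot: [-180.0, -0.0, 90.0]
wrist_force: [1.0, 0.1, 0.8]
opening: 0.0852
```

```bash
python3 - <<'E'
from h import *
from workcell import bot
w=bot.camera("wrist");cv2.imwrite("pics/w2.png",w["color"][...,::-1])
E
```

```text
(no output)
```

View pics/w2.png

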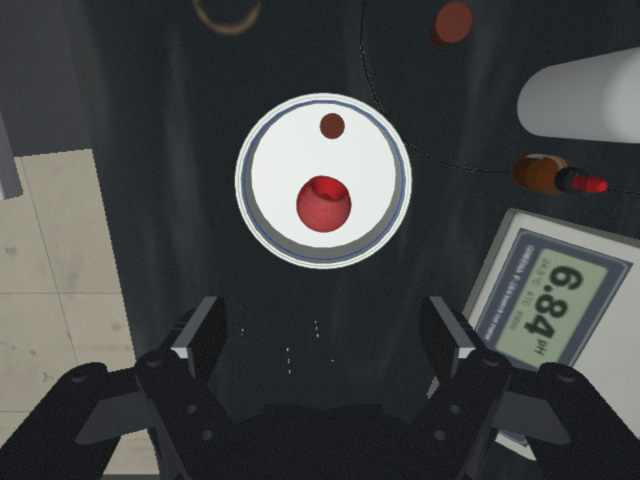

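Wrist view over the tub: rim at (323,181), bulb at (323,204) with its mouth towards the stopper at (332,126). Measuring both.

```bash
python3 - <<'E'
from h import *
from workcell import bot
w=bot.camera("wrist");i=w["color"];g=cv2.cvtColor(i,cv2.COLOR_RGB2GRAY)
ct=blob((g>150).astype(np.uint8)*255,323,181,95);print(cv2.boundingRect(ct),fitcirc(w,cv2.convexHull(ct),.05))
h=cv2.cvtColor(i,cv2.COLOR_RGB2HSV);m=(((h[...,0]<12)|(h[...,0]>168))&(h[...,1]>90)).astype(np.uint8)*255
b=blob(m,323,204,36);bx=cv2.boundingRect(b);c,r=cv2.minEnclosingCircle(b);print(bx,c,r,onz(w,*c,.032),onz(w,*cv2.fitEllipse(b)[0],.032))
s=blob(m,332,126,20);c,r=cv2.minEnclosingCircle(s);print("stopper",onz(w,*c,.025))
E
```

```text
(235, 94, 177, 175) (array([ 0.51168965, -0.13588948]), np.float64(0.0853342320878103))
(297, 177, 54, 56) (322.51519775390625, 204.00660705566406) 28.032840728759766 [ 0.5113959  -0.15611176] [ 0.51210375 -0.15622489]
stopper [ 0.52064194 -0.07869324]
```

Request:
arm_command(
  increments=[
    [-1,-0.1,0,5,0,0,0],
    [-1,0,0,5,0,0,0],
    [-1,0,0,5,0,0,0],
    [-1,0,0,3.2,0,0,0],
    [-1,0,0,2,0,0,0],
    [-1,0,0,2,0,0,0],
    [-1,0,0,0,0,0,0],
    [-1,0,0,0,0,0,0],
  ],
)

```text
time: 4.53
ee_pos: [0.5122, -0.1567, 0.0103]
tcp_rot: [179.9, 0.0, 90.0]
wrist_force: [-1.0, 0.3, 0.3]
opening: 0.0856
```

Request:
arm_command(
  increments=[
    [1,0,0,0,0,0,0],
    [1,0,0,0,0,0,0],
    [1,0,0,0,0,0,0],
    [1,0,0,0,0,0,0],
    [1,0,0,0,0,0,0],
    [1,0,0,0,0,0,0],
    [1,0,0,-1,0,0,0],
    [1,0,0,-1,0,0,0],
    [1,0,0,0,0,0,0],
  ],
  grip_force=25,
)

```text
time: 5.65
ee_pos: [0.5125, -0.1577, 0.0306]
tcp_rot: [179.9, 0.0, 90.0]
wrist_force: [-0.8, -0.7, -0.3]
opening: 0.0553
```

Request:
arm_command(
  increments=[
    [1,0,0,-3,0,0,0],
    [1,0,0,-4,0,0,0],
    [1,0,0,-3,0,0,0],
    [1,0,0,0,0,0,0],
    [1,-3,0,0,0,0,0],
    [1,-4,0,0,0,0,0],
    [1,-4,0,0,0,0,0],
    [1,-4,0,0,0,0,0],
    [1,-2,0,0,0,0,0],
    [1,0,0,0,0,0,0],
  ],
)

```text
time: 6.9
ee_pos: [0.5112, -0.328, 0.1281]
tcp_rot: [-179.9, -0.1, 89.9]
wrist_force: [-0.6, 0.7, -0.4]
opening: 0.0555
```

```bash
python3 - <<'E'
from workcell import bot
import cv2,numpy as np
i=bot.camera("wrist")["color"];j=bot.camera("scene")["color"]
cv2.imwrite("pics/w3.png",cv2.resize(np.hstack([i,j]),(800,300))[...,::-1])
E
```

```text
(no output)
```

View pics/w3.png

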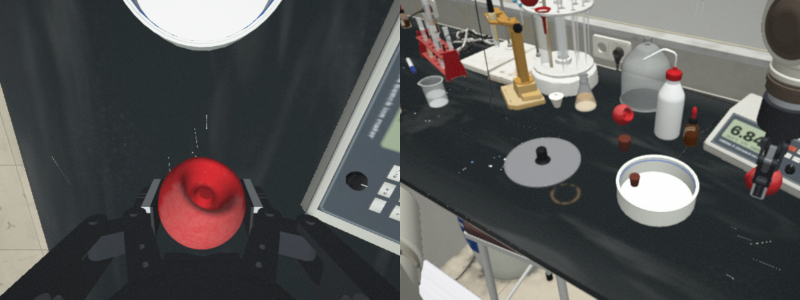

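The bulb is held upright and the stopper is still in the tub. Lowering the bulb now.

Request:
arm_command(
  increments=[
    [1,0,0,3,0,0,0],
    [1,0,0,4,0,0,0],
    [1,0,0,3,0,0,0],
    [1,0,0,1.1,0,0,0],
    [1,0,0,0.5,0,0,0],
    [1,0,0,0.4,0,0,0],
    [1,0,0,0,0,0,0],
    [1,0,0,0,0,0,0],
  ],
)

```text
time: 8.0
ee_pos: [0.512, -0.3276, 0.01]
tcp_rot: [180.0, 0.0, 90.0]
wrist_force: [-0.4, 0.2, -1.6]
opening: 0.0553
```

Request:
arm_command(
  increments=[
    [1,0,0,0.2,0,0,0],
    [1,0,0,0.1,0,0,0],
    [1,0,0,0,0,0,0],
    [1,0,0,0,0,0,0],
  ],
)

```text
time: 8.5
ee_pos: [0.5117, -0.3275, 0.0065]
tcp_rot: [180.0, 0.0, 90.0]
wrist_force: [-0.8, -0.4, 1.9]
opening: 0.0547
```

Request:
arm_command(
  increments=[
    [0.2,0,0,0,0,0,0],
    [-0.2,0,0,0,0,0,0],
    [-0.6,0,0,0,0,0,0],
    [-1,0,0,0,0,0,0],
    [-1,0,0,0,0,0,0],
    [-1,0,0,0,0,0,0],
    [-1,0,0,-1,0,0,0],
    [-1,0,0,-3,0,0,0],
    [-1,0,0,-5,0,0,0],
    [-1,0,0,-5,0,0,0],
  ],
)

```text
time: 9.75
ee_pos: [0.5114, -0.3273, 0.1484]
tcp_rot: [180.0, 0.0, 90.0]
wrist_force: [1.8, -0.1, -0.0]
opening: 0.0854
```

```bash
python3 - <<'E'
from h import *
from workcell import bot
w=bot.camera("wrist");i=w["color"];j=bot.camera("scene")["color"]
cv2.imwrite("pics/w4.png",cv2.resize(np.hstack([i,j]),(800,300))[...,::-1])
h=cv2.cvtColor(i,cv2.COLOR_RGB2HSV);m=(((h[...,0]<12)|(h[...,0]>168))&(h[...,1]>90)).astype(np.uint8)*255
m[:150]=0
b=max(cv2.findContours(m,0,1)[0],key=cv2.contourArea);c,r=cv2.minEnclosingCircle(b);print(c,r,onz(w,*c,.028),bot.get_obs()["ee_pos"])
E
```

```text
(322.0, 223.5) 36.88166809082031 [ 0.51069873 -0.32603701] [ 0.51359444 -0.32864513  0.15358779]
```

View pics/w4.png

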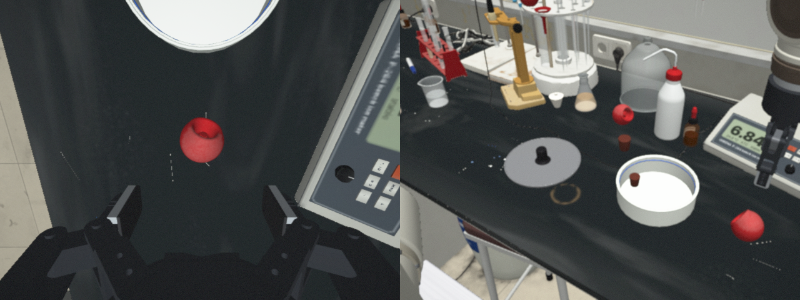

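The bulb stands upright on the bench, 0.19 m from the tub. On to the lid.

Request:
arm_command(
  increments=[
    [-1,2,-0.2,-3,0,0,0],
    [-1,4,-0.4,-2,0,0,0],
    [-1,5.5,-0.5,0,0,0,0],
    [-1,6,-0.5,0,0,0,0],
    [-1,6,-0.5,0,0,0,0],
    [-1,6,-0.5,0,0,0,0],
    [-1,6,-0.5,0,0,0,0],
    [-1,6,-0.5,0,0,0,0],
    [-1,4,-0.4,0,0,0,0],
    [-1,2,-0.2,0,0,0,0],
  ],
)

```text
time: 11.1
ee_pos: [0.4694, 0.1497, 0.1967]
tcp_rot: [180.0, -0.0, 90.1]
wrist_force: [0.6, -0.1, 0.7]
opening: 0.0854
```

Request:
arm_command(
  increments=[
    [-1,0,0,3,0,0,0],
    [-1,0,0,4,0,0,0],
    [-1,0,0,3,0,0,0],
    [-1,0,0,0,0,0,0],
    [-1,0,0,0,0,0,0],
  ],
)

```text
time: 11.72
ee_pos: [0.4704, 0.1478, 0.0979]
tcp_rot: [179.9, -0.0, 90.0]
wrist_force: [0.1, -0.6, 0.4]
opening: 0.0853
```

Request:
arm_command(
  increments=[
    [-1,-0.1,0.15,3,0,0,0],
    [-1,0,0,3,0,0,0],
    [-1,0,0,1.3,0,0,0],
    [-1,0,0,0.7,0,0,0],
    [-1,0,0,0,0,0,0],
    [-1,0,0,0,0,0,0],
  ],
)

```text
time: 12.48
ee_pos: [0.472, 0.1468, 0.0174]
tcp_rot: [179.9, -0.0, 90.0]
wrist_force: [-0.4, -0.1, 1.0]
opening: 0.0856
```

Request:
arm_command(
  increments=[
    [0,0,0,0,0,0,0],
    [0.3,0,0,0,0,0,0],
    [0.6,0,0,0,0,0,0],
    [1,0,0,0,0,0,0],
    [1,0,0,0,0,0,0],
    [1,0,0,0,0,0,0],
    [1,0,0,0,0,0,0],
    [1,0,0,0,0,0,0],
  ],
  grip_force=50,
)

```text
time: 13.48
ee_pos: [0.4715, 0.1467, 0.0172]
tcp_rot: [180.0, -0.0, 90.0]
wrist_force: [-2.9, -0.8, 6.9]
opening: 0.0252
```

Request:
arm_command(
  increments=[
    [1,0,0,-1,0,0,0],
    [1,0,0,-3,0,0,0],
    [1,0,0,-4,0,0,0],
    [1,0,0,-3,0,0,0],
    [1,0,0,-1,0,0,0],
    [1,0,0,0,0,0,0],
    [1,0,0,0,0,0,0],
  ],
)

```text
time: 14.35
ee_pos: [0.4708, 0.1465, 0.1348]
tcp_rot: [-179.9, 0.0, 90.0]
wrist_force: [0.0, 0.5, -2.3]
opening: 0.0253
```

Request:
arm_command(
  increments=[
    [1,-2,0.3,0,0,0,0],
    [1,-4,0.6,0,0,0,0],
    [1,-5,0.7,0,0,0,0],
    [1,-5,0.7,0,0,0,0],
    [1,-5,0.7,0,0,0,0],
    [1,-4,0.6,0,0,0,0],
    [1,-2.3,0.3,0,0,0,0],
    [1,-1,0.1,0,0,0,0],
    [1,0,0,0,0,0,0],
    [1,0,0,0,0,0,0],
  ],
)

```text
time: 15.6
ee_pos: [0.5111, -0.1355, 0.136]
tcp_rot: [-180.0, -0.0, 90.0]
wrist_force: [-0.3, 0.2, -1.2]
opening: 0.0246
```

```bash
python3 - <<'E'
from h import *
from workcell import bot
w=bot.camera("wrist");i=w["color"];j=bot.camera("scene")["color"]
cv2.imwrite("pics/w5.png",cv2.resize(np.hstack([i,j]),(800,300))[...,::-1])
o=bot.get_obs();print(o["ee_pos"],o["wrist_force"],o["torque"],o["opening"])
E
```

```text
[ 0.51123462 -0.13552993  0.13632   ] [ 0.55739706  0.7869438  -1.61941147] [-0.03134348 -0.0040565   0.0137898 ] 0.02495462477350099
```

View pics/w5.png

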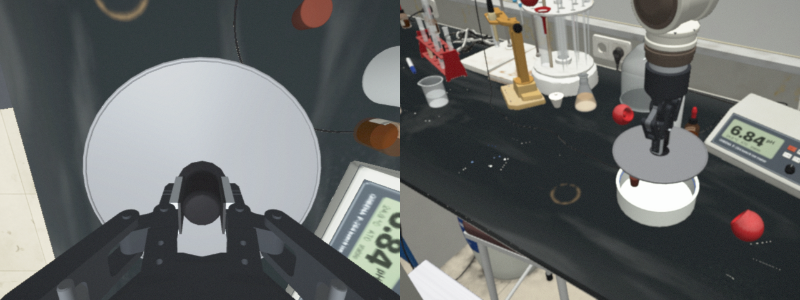

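The lid is held level above the tub, and the bulb stands clear. Checking the lid's centre against the TCP while I lower most of the way.

```bash
python3 - <<'E'
from h import *
from workcell import bot
w=bot.camera("wrist");g=cv2.cvtColor(w["color"],cv2.COLOR_RGB2GRAY);o=bot.get_obs()
m=(g>125).astype(np.uint8)*255;m[330:]=0;m[:,:120]=0;m[:,525:]=0
ct=max(cv2.findContours(m,0,cv2.CHAIN_APPROX_NONE)[0],key=cv2.contourArea);ct=cv2.convexHull(ct).reshape(-1,2)
ct=ct[ct[:,1]<300]
print(cv2.boundingRect(ct),fitcirc(w,ct,o["ee_pos"][2]-.0042),o["ee_pos"])
E
```

```text
(133, 91, 381, 209) (array([ 0.51086975, -0.13524705]), np.float64(0.09178070459511836)) [ 0.51125626 -0.13559652  0.13637536]
```

Request:
arm_command(
  increments=[
    [1,0,0.05,3,0,0,0],
    [1,0,0,2,0,0,0],
    [1,0,0,1,0,0,0],
    [1,0,0,0,0,0,0],
    [1,0,0,0,0,0,0],
  ],
)

```text
time: 16.38
ee_pos: [0.5122, -0.1364, 0.0773]
tcp_rot: [179.9, 0.0, 90.0]
wrist_force: [0.3, 0.4, -1.9]
opening: 0.0247
```

Request:
arm_command(
  increments=[
    [1,0,0,0.5,0,0,0],
    [1,0,0,0.5,0,0,0],
    [1,0,0,0.4,0,0,0],
    [1,0,0,0.3,0,0,0],
    [1,0,0,0.1,0,0,0],
    [1,0,0,0,0,0,0],
    [1,0,0,0,0,0,0],
  ],
)

```text
time: 17.25
ee_pos: [0.5116, -0.1364, 0.0595]
tcp_rot: [180.0, 0.0, 90.0]
wrist_force: [-5.6, 1.2, 9.5]
opening: 0.0248
```

Contact came at the expected seated height. Releasing gently and retracting.

Request:
arm_command(
  increments=[
    [0.4,0,0,0,0,0,0],
    [0.2,0,0,0,0,0,0],
    [-0.2,0,0,0,0,0,0],
    [-0.6,0,0,0,0,0,0],
    [-1,0,0,0,0,0,0],
    [-1,0,0,0,0,0,0],
    [-1,0,0,-2,0,0,0],
    [-1,0,0,-5,0,0,0],
    [-1,0,0,-5,0,0,0],
    [-1,0,0,-3,0,0,0],
  ],
)

```text
time: 18.5
ee_pos: [0.5122, -0.1365, 0.211]
tcp_rot: [179.8, 0.0, 90.0]
wrist_force: [0.4, 0.2, 0.1]
opening: 0.0852
```

Request:
arm_command(
  increments=[
    [-1,0,0,0,0,0,0],
    [-1,0,0,0,0,0,0],
    [-1,0,0,0,0,0,0],
    [-1,0,0,0,0,0,0],
  ],
)

```text
time: 19.0
ee_pos: [0.5114, -0.1363, 0.2073]
tcp_rot: [-179.9, -0.0, 90.0]
wrist_force: [0.4, 0.7, -0.3]
opening: 0.0851
```

```bash
python3 - <<'E'
from h import *
from workcell import bot
w=bot.camera("wrist");i=w["color"];s=bot.camera("scene");j=s["color"]
cv2.imwrite("pics/w6.png",np.hstack([cv2.resize(i,(400,300)),cv2.resize(j[220:400,330:570],(400,300),interpolation=2)])[...,::-1])
g=cv2.cvtColor(i,cv2.COLOR_RGB2GRAY);m=(g>125).astype(np.uint8)*255
ct=blob(m,325,185,125)
x,y,a,b=cv2.boundingRect(ct);print((x,y,a,b),fitcirc(w,cv2.convexHull(ct),.055))
o=bot.get_obs();print(o["ee_pos"],o["wrist_force"],o["opening"])
E
```

```text
(222, 107, 203, 198) (array([ 0.51130969, -0.13620546]), np.float64(0.09183308718930258))
[ 0.51155384 -0.13633252  0.20776647] [-0.05200862 -0.26644893  0.33565153] 0.0858243226574194
```

View pics/w6.png

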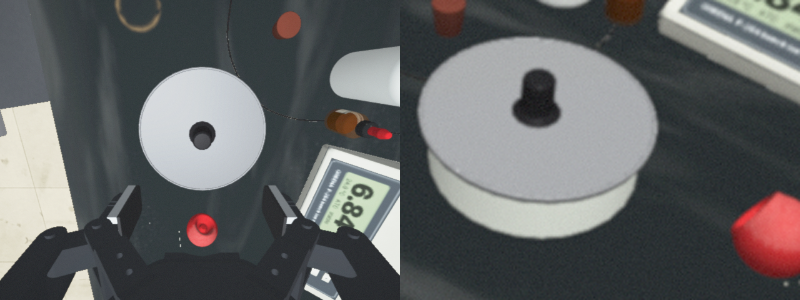

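The lid sits level on the tub. The flange fit at the seated height gives a radius of 91.8 mm (92 nominal) with the centre within 1 mm of the tub's. The bulb is clear and the gripper is free. Handing in.

```bash
python3 -c "
from workcell import bot
print(bot.job_done())"
```

```text
the job is handed in; nothing more can be done
None
```

I took the red bulb out of the tub and stood it on the worktop. I then put the grey lid on the tub, let go and handed the job in at about 19 s of the 64 s allowed. The hand-in gives no verdict, so the results below are my own checks.

- **Bulb:** it stands upright at about (0.511, -0.326), roughly 0.19 m from the tub's axis; at least 0.115 m is needed.
- **Lid:** contact came with the tool within 1 mm of the expected seated height. After release, the flange measured 91.8 mm in radius at seated height (92 nominal) and was centred within about 1 mm of the tub. It looks level in both views; I did not measure the tilt itself.
- **Stopper:** I never touched it. It was last seen standing in the tub just before the lid went on, and the closed lid hides it now.
- **Gripper:** it is open and about 15 cm above the release height, with wrist force near zero.

One early disagreement: the first overhead view gave lid positions about 4 mm apart, by flange and by knob. The wrist camera settled it at (0.472, 0.147). No other check failed.

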